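Close a stir bar in by pairing two cups rim to rim

TASK

The clean stir bar lies in the lower blue cup; close it in against dust with the second cup, which stands mouth-down on the white deck. Slide that cup along the deck, without lifting it or tipping it over, until it has left the deck and sits level, mouth-down, on the lower cup with the two rims lined up all round. Leave the lower cup upright in its grey nest and do not disturb the brown dropper bottle, the timer or the roll of tape.

Things in the scene. Friction and masses are not known exactly. Their poses are not given: they have to be found in the camera images.
- upper_cup: cup to slide: round blue-enamelled cup, mouth down on the deck, 52 mm tall, about 0.3 kg; straight wall 92 mm across, flat rim flange 108 mm across (86 inside) and 6 mm thick at its lower end. Too wide to grasp across. Origin: centre of the mouth, in the rim plane it stands on; z up. Ordinary friction: stops when the push stops; two spread fingertips above the flange keep it centred between them.
- lower_rim (a point): centre of the mouth of the lower cup, in the plane of its upward rim face, 58 mm above the worktop; z up. The same blue cup (52 mm tall, flange 108 mm across), mouth up, loose by about 1.5 mm in the stand's nest. The upper cup starts 130 to 190 mm from here.
- stand: fixed white stand, about 345 x 170 mm. Origin on the worktop below the centre of the nest (grey ring 112 mm across, 16 mm high, round the lower cup's foot). From the nest the raised deck runs along the stand's -x, so the cup is slid toward the stand's +x. There is no stop beyond the lower cup: pushed too far, the cup overhangs.
- deck_end (a point): middle of the deck's straight end nearest the lower cup, on its top face, 60 mm above the worktop (2 mm above the lower rim) and 60 mm from the nest's centre, so 6 mm clear of the lower flange. The flat deck is 210 mm long, 170 mm wide, with grey curbs 5 mm high along both long edges. The cup crosses the gap carried by deck and lower rim and comes down 2 mm as its trailing edge leaves the deck.
- lower_cup_base (a point): centre of the underside of the lower cup, 6 mm above the worktop; z up
- stir_bar: white stir bar, 25 mm long, 9 mm thick, lying loose in the lower cup; origin at its underside
- dropper_bottle: bystander: brown dropper bottle with black top, 38 mm across, 106 mm tall, to the right of the stand; origin at centre of its underside
- timer: bystander: white timer 58 x 66 x 19 mm, to the left of the stand; origin at centre of its underside
- tape_blue: bystander: small roll of blue tape, 46 mm across, 25 mm tall, near front right; origin at centre of its underside
Not all that is in view belongs to the job. What is shaped like the upper_cup but black or green is not meant.

How it is judged:
By the outcome, as a careful person would: the job done as asked, in the order asked, and still so for the second after the job is handed in, with the robot touching nothing.
It also fails if it takes over 46 s, if anything falls off the work surface, if the arm or the gripper's body presses on something with over 40 N, if the wrist force passes 120 N, or if a joint passes its speed limit or range.

ROBOT

A 6-joint arm with a two-finger parallel gripper is mounted at the origin on a cart in front of the work surface, level with it; the furniture and walls round the work are solid. World frame = base frame: x ahead of the robot, y to its left, z up, the work surface at z = 0. Lengths are in m, angles in rad, forces in N, time in s.
With the tool pointing down it reaches from about 0.35 to 0.975 m from the base axis. Payload 17.4 kg.
Tool frame: the origin (TCP) lies at the very end of the fingers, on their centre line; the grasp point (between the pads) lies 19 mm behind it; x points along the fingers, y is the direction in which the jaws open and shut, and the axes are right-handed (so a half turn about x gives the same grasp; the last joint's range is limited). The gripper opens to 85 mm and grips with 20 to 120 N. Pads are 22 mm wide; open, the fingers measure 114 mm over their backs; the gripper's body (76 mm by 85 mm) begins 54 mm behind the grasp point. The pads swing forward as they close: fully open they stand 13 mm farther back than shut.
Start: joints at [-1.226, 0.116, 1.442, -0, 1.584, -0.038], TCP at [0.252, -0.626, 0.231] pointing down, gripper open.
Joint ranges: [-2.83, 2.83], [-0.83, 2.19], [0.07, 2.5], [-1.14, 4.28], [0.01, 3], [-2.97, 2.97]. Speed limits (rad/s): [1.89, 1.89, 2.22, 3.14, 3.14, 3.14].

INTERFACE

Orientations are given as [roll, pitch, yaw] about the fixed x, y, z axes, in that order (R = Rz(yaw) Ry(pitch) Rx(roll)).
In Python, from bench import robot gives the robot as it stands.
- The arm moves only by the tool apply_moves, never from a script. Its argument "rows" is a list of rows, each a list of 3 entries, a list of its own where there are three numbers: the closure, from 0 (fully open) to 1 (shut), then the shift along the tool's x, y, z in cm, then the turn about the tool's x in degrees. In form: [[fingers, [x, y, z], twist], ...]. A call has 1 to 12 rows; each row shifts and turns the pose as measured when the row begins, along the tool's axes as they then stand; what a row does not reach is not made up. A row lasts 1/8 s, in which the tool goes at most 62.5 mm and 10.7 degrees, less where a joint would pass 70% of its speed; a pose out of reach is approached as far as the arm can. A call is refused whole if a number of a shift passes 6.25 or a number of a turn 10.7, either way. A call with a gripper value outside its range is refused whole. The fingers move at their own pace and stop on an object; the grip force is fixed at half the most. Time passes only in rows, so rows that do not move let the fingers close. It gives the time, the measured TCP pose, the force and the opening at its end, in the units of the state.
- robot.sense(): the state, without advancing time (a new reading comes with each control period).
- robot.grab_frame(name): name is "scene" or "top" or "wrist"; returns the picture (400x640x3 uint8, blue, green, red); there is no depth.
- robot.camera_info(name): a dict with "K" (3x3 intrinsics, pixels), "R" (3x3) and "t" (3): a world point X has camera coordinates R X + t. Camera axes: x right, y down, z forward; pixel columns grow to the right and rows downward; lengths in m; the calibration is good to about 2 mm. A picture is of the moment at which its call begins: read the wrist's pose just before it. camera_info takes no time and is no camera call; for the wrist camera it gives the pose at the moment of the call.
- robot.finish_job(): hands the job in, once; it reports no verdict.
The state is a dict: "t": time; "qpos": joint angles; "joint_velocities": joint speeds; "joint_torque": joint torques, N m; "tool_pos": TCP position; "ee_rot": TCP orientation; "contact_force": force on the tool from outside, world axes, zero at the start; "ft_torque": the same for the moment, N m; "grip_width": opening from 0.0 (shut) to 1.0 (fully open).
Only numpy, scipy, OpenCV 4.12 (cv2) and the standard library are available. Lean on these libraries where they do the work, as an engineer would, in place of code of your own. Each camera call takes 0.05 s, during which the arm holds its last target. There are 200 camera calls.

## Working session

There is one attempt and no reset: what is moved stays moved. The work goes in short steps, Python scripts to look and compute and a tool call to move; the robot and the scene stay as the last step left them, time stands still between calls to the robot, and variables do not carry over. Pictures are saved under pics/ and viewed, about 8 in all and at most 12, crops included, and the job is handed in when it is done.

Besides the shell and the picture viewer there is one more tool, called after "Emit:" in YAML: its name, and indented under it one key for each argument. apply_moves: Moves the arm, as the interface text tells. Its arguments: {"type":"object","properties":{"rows":{"type":"array","items":{"type":"array"}}},"required":["rows"]}

```bash
mkdir -p pics; ls; python3 - <<'E'
from bench import robot
import cv2,numpy as np
np.set_printoptions(precision=4,suppress=True)
for n in("scene","top"):
    cv2.imwrite(f"pics/{n}0.png",robot.grab_frame(n)); c=robot.camera_info(n); print(n,np.array(c["K"]).tolist(),np.array(c["R"]).round(4).tolist(),np.array(c["t"]).round(4).tolist())
print(robot.sense())
E
```

```text
pics
scene [[508.52877420065647, 0.0, 329.20013849925755], [0.0, 508.52877420065647, 197.95714508393178], [0.0, 0.0, 1.0]] [[0.4678, -0.8837, -0.0136], [-0.3676, -0.1805, -0.9123], [0.8038, 0.4318, -0.4092]] [-0.3005, 0.2211, 1.2728]
top [[502.0417664643471, 0.0, 308.71385431783017], [0.0, 502.0417664643471, 205.17234201247396], [0.0, 0.0, 1.0]] [[0.0071, -0.9996, 0.0259], [-0.995, -0.0096, -0.0993], [0.0995, -0.0251, -0.9947]] [-0.1041, 0.4928, 1.43]
{'t': 0.1, 'qpos': array([-1.2258,  0.1164,  1.4422,  0.    ,  1.584 , -0.0378]), 'joint_velocities': array([-0.0009, -0.0009, -0.0014,  0.0005, -0.0005, -0.0002]), 'joint_torque': array([  0.0018, -73.3665, -63.3793,  -0.0001,   0.0052,   0.0001]), 'tool_pos': array([ 0.2521, -0.626 ,  0.2307]), 'ee_rot': array([-1.615 ,  1.5698,  1.9094]), 'contact_force': array([-0.2228, -0.0681,  0.13  ]), 'ft_torque': array([0.0412, 0.0059, 0.0102]), 'grip_width': 0.9980642706968589}
```

View pics/scene0.png

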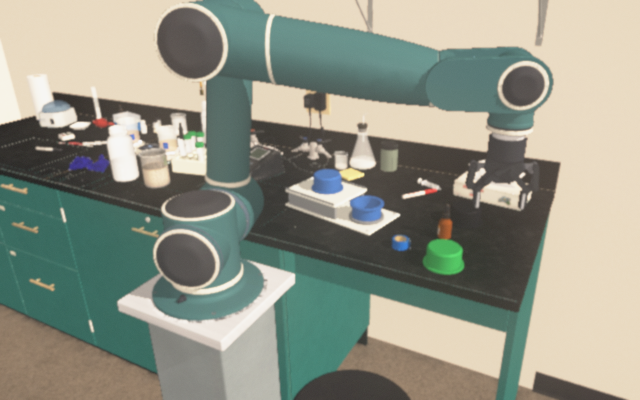

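View pics/top0.png

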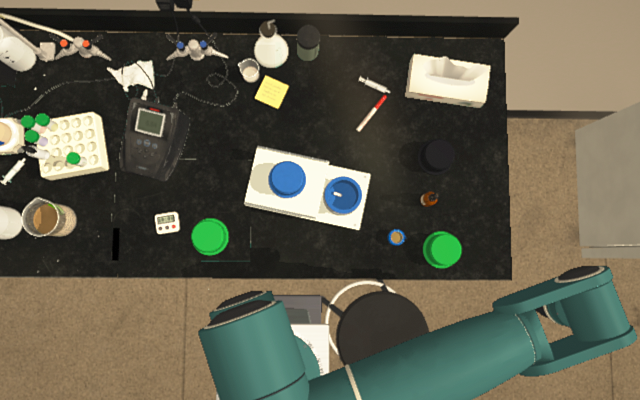

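The upper cup is the blue one at about (287,179) in the top view. The lower blue cup, with the white bar inside, is at (342,195). The lookalikes are green at (210,237) and (442,250), and black at (437,155). I'll confirm in a crop and measure.

```bash
cat > h.py <<'E'
import cv2,numpy as np
from scipy.optimize import minimize
from bench import robot
np.set_printoptions(precision=4,suppress=True)
def cam(n): 
    c=robot.camera_info(n); return [np.array(c[k],float) for k in("K","R","t")]
def proj(c,X):
    K,R,t=c; p=(np.atleast_2d(X)@R.T+t)@K.T; return p[:,:2]/p[:,2:]
def ray(c,uv,z):
    K,R,t=c; o=-R.T@t; d=R.T@np.linalg.solve(K,[*uv,1]); return o+d*(z-o[2])/d[2]
def circ(x,y,r,z):
    a=np.linspace(0,2*np.pi,90); return np.c_[x+r*np.cos(a),y+r*np.sin(a),0*a+z]
def blue(im):
    h=cv2.cvtColor(im,cv2.COLOR_BGR2HSV); return cv2.inRange(h,(100,120,40),(125,255,255))
UP=[(.054,.060),(.054,.066),(.046,.110)]; LOW=[(.054,.058),(.054,.052)]
def comps(im,amin=300):
    n,l,s,c=cv2.connectedComponentsWithStats(blue(im)); return [(s[i,4],c[i],(l==i).astype(np.uint8)) for i in range(1,n) if s[i,4]>amin]
def fit(c,mask,rings,x0):
    cn=max(cv2.findContours(mask,0,1)[0],key=len); H=cv2.convexHull(cn).astype(np.float32)[:,0]
    m=cv2.moments(H); obs=np.array([m["m10"],m["m01"]])/m["m00"]
    def f(p):
        q=np.vstack([proj(c,circ(*p,r,z)) for r,z in rings]).astype(np.float32)
        m2=cv2.moments(cv2.convexHull(q)); return np.sum((np.array([m2["m10"],m2["m01"]])/m2["m00"]-obs)**2)
    r=minimize(f,x0,method="Nelder-Mead",options=dict(xatol=1e-5,fatol=1e-6)); return r.x
E
python3 - <<'E'
from h import *
im=cv2.imread("pics/top0.png"); c=cam("top")
for a,cc,m in comps(im):
    if 200<cc[0]<400 and 140<cc[1]<230:
        g=ray(c,cc,.06)[:2]; R=UP if cc[0]<315 else LOW
        print(a,cc,fit(c,m,R,g))
for uv,z in [((258,147),0.),((370,173),0),((360,229),0),((327,160),.06),((315,217),.06),((166,223),0),((429,199),0.05),((396,237),.02),((437,155),.05),((442,250),.05)]: print(uv,ray(c,uv,z))
cv2.imwrite("pics/crop1.png",cv2.resize(im[130:250,230:390],None,fx=5,fy=5,interpolation=cv2.INTER_CUBIC))
E
```

```text
1033 [286.9032 179.1994] [ 0.5633 -0.0367]
1003 [342.9531 194.6191] [ 0.5221 -0.1962]
(258, 147) [0.6689 0.0517 0.    ]
(370, 173) [ 0.5943 -0.2826  0.    ]
(360, 229) [ 0.4271 -0.2522  0.    ]
(327, 160) [ 0.6205 -0.1505  0.06  ]
(315, 217) [ 0.4568 -0.1171  0.06  ]
(166, 223) [0.4399 0.3158 0.    ]
(429, 199) [ 0.5124 -0.4449  0.05  ]
(396, 237) [ 0.4037 -0.3545  0.02  ]
(437, 155) [ 0.641  -0.4704  0.05  ]
(442, 250) [ 0.3667 -0.4797  0.05  ]
```

View pics/crop1.png

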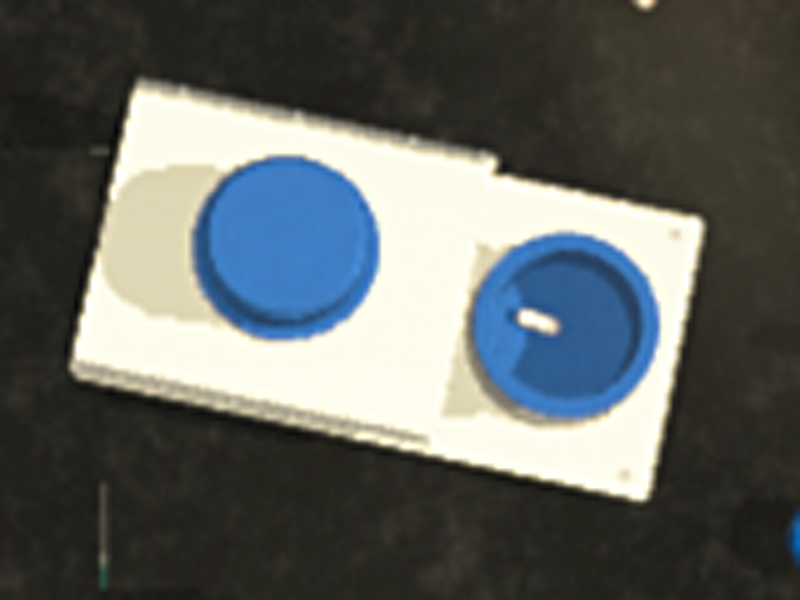

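The crop confirms it: the mouth-down blue cup is on the deck at crop (288,247), and the mouth-up cup with the stir bar is at (565,325). The deck end runs roughly (497,165)–(430,440).

```bash
cat >> h.py <<'E'
from scipy.spatial.transform import Rotation as Ro
def plan(P,d=None):
    s=robot.sense(); R=Ro.from_euler("xyz",s["ee_rot"]).as_matrix(); p=s["tool_pos"]
    print("t",s["t"],"p",p,"g",s["grip_width"],"F",s["contact_force"],"q",s["qpos"]); print("axes x,y,z:",R.T.tolist() and R.T.round(3).tolist())
    if d is not None:  # want tool y perpendicular to d (mod half turn)
        d=np.array([*d,0]);d/=np.linalg.norm(d)
        n=np.array([-d[1],d[0],0]);ty,tz=R[:,1],R[:,2]
        a=np.degrees(np.arctan2(n@tz,n@ty)); print("twist needed",a,"or",a-180*np.sign(a))
    print("shift cm tool",(R.T@(np.array(P)-p)*100))
E
python3 - <<'E'
from h import *
plan([.593,.079,.231],[-.0412,-.1595])
K,R,t=cam("wrist"); print(-R.T@t,R)
E
```

```text
t 0.1 p [ 0.2521 -0.626   0.2307] g 0.9980642706968589 F [-0.2228 -0.0681  0.13  ] q [-1.2258  0.1164  1.4422  0.      1.584  -0.0378]
axes x,y,z: [[-0.0, 0.001, -1.0], [0.374, -0.928, -0.001], [-0.928, -0.374, -0.0]]
twist needed -53.5830673252287 or 126.4169326747713
shift cm tool [  0.0198 -52.662  -57.9598]
[ 0.3165 -0.5984  0.3735] [[ 0.3727 -0.928  -0.0008]
 [-0.8906 -0.3579  0.2806]
 [-0.2607 -0.1038 -0.9598]]
```

Emit:
apply_moves:
  rows:
    - [0,[0,-4.1,-4.5],0]
    - [0,[0,-4.1,-4.5],0]
    - [0,[0,-4.1,-4.5],0]
    - [0,[0,-4.1,-4.5],0]
    - [0,[0,-4.1,-4.5],0]
    - [0,[0,-4.1,-4.5],0]
    - [0,[0,-4.1,-4.5],0]
    - [0,[0,-4.1,-4.5],0]
    - [0,[0,-4.1,-4.5],0]
    - [0,[0,-4.1,-4.5],0]
    - [0,[0,-4.1,-4.5],0]
    - [0,[0,-4.1,-4.5],0]

```text
t: 1.6
tool_pos: [0.5744, 0.0482, 0.2287]
ee_rot: [-1.632, 1.566, 1.886]
contact_force: [0.5, -1.4, 0.9]
grip_width: 1.0
```

Emit:
apply_moves:
  rows:
    - [0.3,[0,0,0],-10.7]
    - [0.3,[0,0,0],-10.7]
    - [0.3,[0,0,0],-10.7]
    - [0.3,[0,0,0],-10.7]
    - [0.3,[0,0,0],-10.7]
    - [0.3,[0,0,0],0]

```text
t: 2.35
tool_pos: [0.5747, 0.0532, 0.2255]
ee_rot: [-1.922, 1.563, 2.538]
contact_force: [0.4, 0.2, -0.1]
grip_width: 0.699
```

```bash
python3 - <<'E'
from h import *
plan([.593,.079,.2],[-.0412,-.1595])
c=cam("wrist"); im=robot.grab_frame("wrist"); cv2.imwrite("pics/w1.png",im)
for a,cc,m in comps(im,1500):
    for R in(UP,LOW): print(a,cc,fit(c,m,R,[.55,-.1]))
E
```

```text
t 2.35 p [0.5747 0.0532 0.2255] g 0.6989230244816085 F [ 0.3988  0.2327 -0.1332] q [ 0.0457 -0.0917  1.6606  0.0048  1.579   0.2975]
axes x,y,z: [[-0.007, 0.005, -1.0], [0.968, -0.249, -0.007], [-0.249, -0.968, -0.003]]
twist needed 0.05825154129335157 or -179.94174845870666
shift cm tool [ 2.5458  1.1495 -2.9489]
6749 [329.8361 270.7764] [ 0.5605 -0.0339]
6749 [329.8361 270.7764] [ 0.5573 -0.0501]
```

View pics/w1.png

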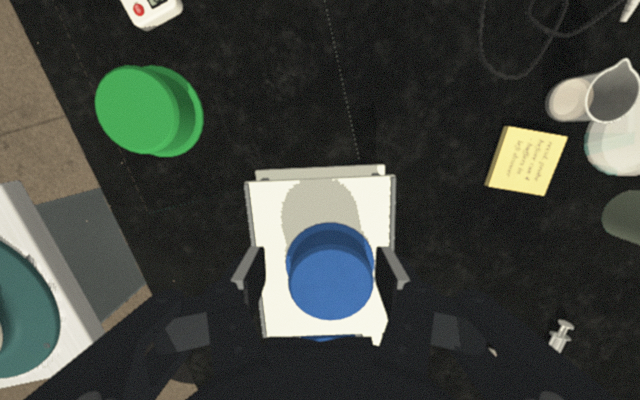

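The upper cup is at (330,271) and the fingers are out at the sides. The gripper hides the lower cup, at (320,335), so I'll move forward to measure both in one frame.

Emit:
apply_moves:
  rows:
    - [0.3,[-0.5,0,4.5],0]
    - [0.3,[-0.5,0,4.5],0]
    - [0.3,[0,0,4.5],0]
    - [0.3,[0,0,0],0]
    - [0.3,[0,0,0],0]

```text
t: 3.02
tool_pos: [0.5389, -0.0803, 0.2347]
ee_rot: [-1.853, 1.562, 2.584]
contact_force: [-0.6, 0.3, -0.5]
grip_width: 0.696
```

```bash
python3 - <<'E'
from h import *
plan([.593,.079,.2],[-.0412,-.1595])
c=cam("wrist"); im=robot.grab_frame("wrist")
G=[]
for (a,cc,m),R in zip(sorted(comps(im,1500),key=lambda k:k[1][1]),(UP,LOW)):
    x=fit(c,m,R,[.55,-.1]); print(a,cc,x)
    for r,z in R: cv2.polylines(im,[proj(c,circ(*x,r,z)).round().astype(np.int32)],True,(0,255,255),1)
cv2.imwrite("pics/w2.png",im)
E
```

```text
t 3.025 p [ 0.5389 -0.0803  0.2347] g 0.6960571021109175 F [-0.5998  0.3303 -0.4917] q [-0.1964 -0.1648  1.7119  0.0031  1.6027  0.0794]
axes x,y,z: [[-0.007, 0.005, -1.0], [0.962, -0.272, -0.008], [-0.272, -0.962, -0.002]]
twist needed -1.3162746790677573 or 178.68372532093224
shift cm tool [  3.5044   0.8926 -16.7958]
7461 [331.1037 145.4143] [ 0.5604 -0.0343]
4845 [332.4303 275.1245] [ 0.5197 -0.1945]
```

View pics/w2.png

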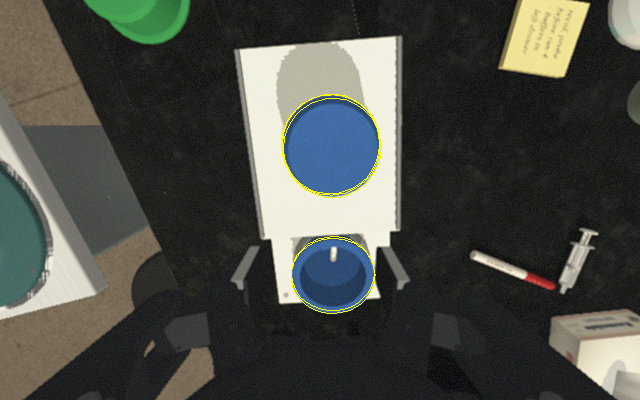

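The model outlines fit both cups, at (331,145) and (332,275). The line from one to the other agrees with the top view to within 1 mm.

Emit:
apply_moves:
  rows:
    - [0.3,[0,0.2,-5],-1.3]
    - [0.3,[0,0.2,-5],0]
    - [0.3,[0,0.2,-5],0]
    - [0.3,[0,0,0],0]
    - [0.3,[0,0,0],0]

```text
t: 3.7
tool_pos: [0.5847, 0.0719, 0.2343]
ee_rot: [-1.82, 1.561, 2.638]
contact_force: [-0.2, 0.2, 0.3]
grip_width: 0.695
```

```bash
python3 - <<'E'
from h import *
plan([.585,.0627,.074],[-.0407,-.1602])
E
```

```text
t 3.7 p [0.5847 0.0719 0.2343] g 0.6952340090717397 F [-0.1926  0.1583  0.3366] q [ 0.0765 -0.0667  1.6229  0.0052  1.5934  0.3302]
axes x,y,z: [[-0.008, 0.005, -1.0], [0.968, -0.251, -0.009], [-0.251, -0.968, -0.002]]
twist needed -0.2778239543049925 or 179.722176045695
shift cm tool [16.0229  0.4076  0.9188]
```

Emit:
apply_moves:
  rows:
    - [0.3,[4.5,0.1,0],-0.3]
    - [0.3,[4.5,0.1,0],0]
    - [0.3,[4,0.1,0],0]
    - [0.3,[2,0,0],0]
    - [0.3,[0,0,0],0]

```text
t: 4.32
tool_pos: [0.5866, 0.0695, 0.0821]
ee_rot: [-2.03, 1.564, 2.429]
contact_force: [0.4, 0.4, -0.0]
grip_width: 0.701
```

```bash
python3 - <<'E'
from h import *
plan([.585,.0627,.074],[-.0407,-.1602])
c=cam("wrist"); im=robot.grab_frame("wrist"); cv2.imwrite("pics/w3.png",im)
E
```

```text
t 4.325 p [0.5866 0.0695 0.0821] g 0.7014881270562832 F [ 0.406   0.3697 -0.0097] q [0.0723 0.0171 1.7918 0.005  1.3375 0.3242]
axes x,y,z: [[-0.005, 0.004, -1.0], [0.968, -0.25, -0.006], [-0.25, -0.968, -0.003]]
twist needed -0.24318004415352357 or 179.75681995584648
shift cm tool [0.8096 0.0217 0.6959]
```

View pics/w3.png

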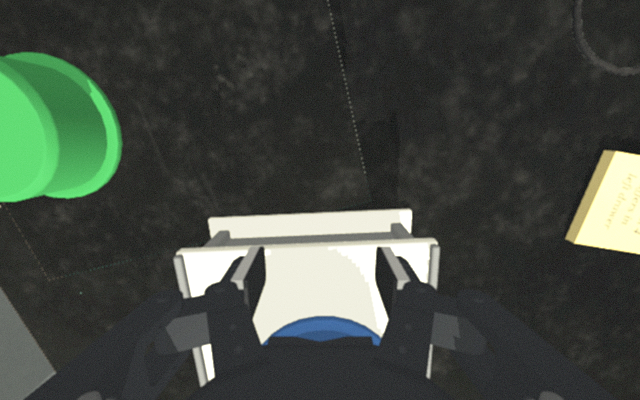

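The fingers at (245,270) and (395,265) are behind the cup at (322,330) and evenly spaced either side of it. I'll go down a little and advance to contact.

Emit:
apply_moves:
  rows:
    - [0.3,[0.8,0,0],-0.2]
    - [0.3,[0,0,1.5],0]
    - [0.3,[0,0,1.5],0]
    - [0.3,[0,0,1],0]
    - [0.3,[0,0,1],0]
    - [0.3,[0,0,0.7],0]
    - [0.3,[0,0,0.7],0]
    - [0.3,[0,0,0],0]

```text
t: 5.38
tool_pos: [0.5719, 0.0025, 0.079]
ee_rot: [2.939, 1.565, 1.118]
contact_force: [-0.3, 0.6, 0.7]
grip_width: 0.699
```

```bash
python3 - <<'E'
from h import *
plan([.5197,-.1945,.074],[-.0407,-.1602])
c=cam("top"); im=robot.grab_frame("top"); cv2.imwrite("pics/t2.png",cv2.resize(im[100:260,200:400],None,fx=4,fy=4))
for a,cc,m in comps(im):
    if 200<cc[0]<400 and 140<cc[1]<230: print(a,cc,fit(c,m,UP if cc[0]<315 else LOW,[.55,-.1]))
E
```

```text
t 5.375 p [0.5719 0.0025 0.079 ] g 0.6988701552998424 F [-0.321   0.5992  0.6504] q [-0.0427 -0.0257  1.8398  0.0052  1.3253  0.2063]
axes x,y,z: [[0.002, 0.005, -1.0], [0.969, -0.248, 0.001], [-0.248, -0.969, -0.005]]
twist needed -0.08313298923669026 or 179.9168670107633
shift cm tool [ 0.3939 -0.175  20.3821]
1002 [342.9351 194.6178] [ 0.5221 -0.1962]
```

View pics/t2.png

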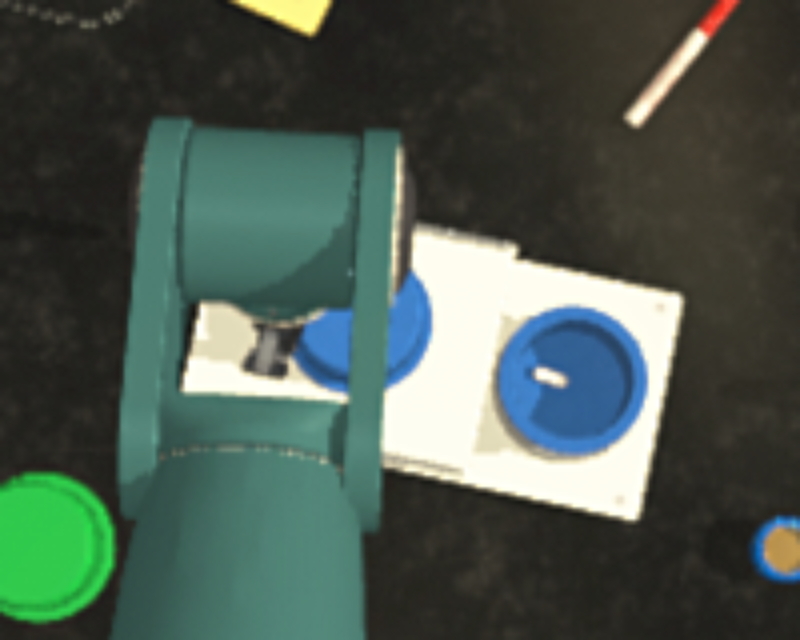

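Contact is made and the cup has begun to move: its right edge went about 2 px along the deck. I'll push on slowly.

Emit:
apply_moves:
  rows:
    - [0.3,[0.2,-0.1,0.8],0]
    - [0.3,[0.1,-0.1,1],0]
    - [0.3,[0,0,1],0]
    - [0.3,[0,0,1],0]
    - [0.3,[0,0,1],0]
    - [0.3,[0,0,1],0]
    - [0.3,[0,0,0.8],0]
    - [0.3,[0,0,0],0]

```text
t: 6.42
tool_pos: [0.5545, -0.0623, 0.0772]
ee_rot: [2.656, 1.561, 0.837]
contact_force: [1.2, 0.3, 0.2]
grip_width: 0.702
```

```bash
python3 - <<'E'
from h import *
plan([.5197,-.1945,.074],[-.0407,-.1602])
E
```

```text
t 6.425 p [ 0.5545 -0.0623  0.0772] g 0.7018328039134168 F [1.1836 0.2583 0.1616] q [-0.162  -0.0572  1.8734  0.0088  1.3199  0.0837]
axes x,y,z: [[0.007, 0.008, -1.0], [0.969, -0.245, 0.005], [-0.245, -0.969, -0.009]]
twist needed 0.05063395449025323 or -179.94936604550975
shift cm tool [ 0.1963 -0.1255 13.6735]
```

Emit:
apply_moves:
  rows:
    - [0.3,[0.2,-0.1,0.8],0]
    - [0.3,[0,-0.1,1],0]
    - [0.3,[0.1,0,1],0]
    - [0.3,[0,0,1],0]
    - [0.3,[0,0,1],0]
    - [0.3,[0,0,1],0]
    - [0.3,[0,0,0.8],0]
    - [0.3,[0,0,0],0]

```text
t: 7.42
tool_pos: [0.5363, -0.1277, 0.074]
ee_rot: [2.635, 1.558, 0.817]
contact_force: [0.9, 0.1, -0.4]
grip_width: 0.698
```

```bash
python3 - <<'E'
from h import *
plan([.5197,-.1945,.074],[-.0407,-.1602])
im=robot.grab_frame("top"); cv2.imwrite("pics/t3.png",np.vstack([cv2.resize(i,None,fx=4,fy=4) for i in(im[150:240,240:400],robot.grab_frame("scene")[165:240,270:430])])[:600])
E
```

```text
t 7.425 p [ 0.5363 -0.1277  0.074 ] g 0.6975116790007851 F [ 0.9406  0.1236 -0.4172] q [-0.2858 -0.0694  1.8906  0.0114  1.3149 -0.0414]
axes x,y,z: [[0.008, 0.009, -1.0], [0.97, -0.245, 0.006], [-0.245, -0.97, -0.011]]
twist needed 0.09395379630381634 or -179.90604620369618
shift cm tool [-0.0765  0.0279  6.8851]
```

View pics/t3.png

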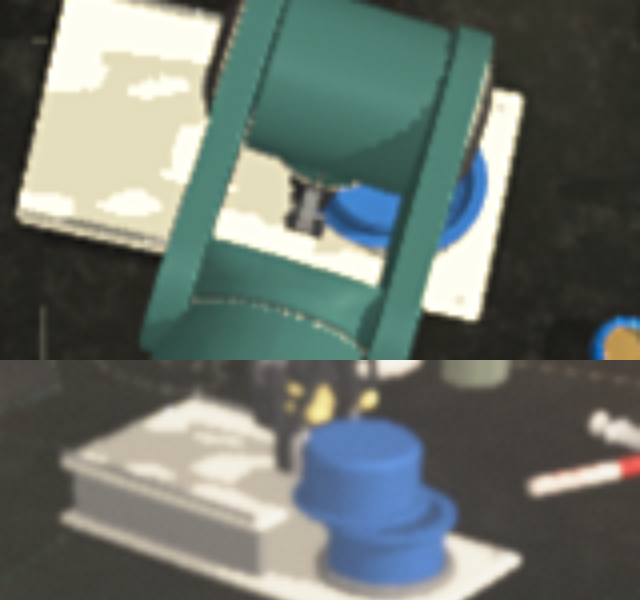

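The cup is bridging from the deck onto the lower rim, level and straight, with about 24 mm to go. I'll push 20 mm, then back off and measure.

Emit:
apply_moves:
  rows:
    - [0.3,[-0.05,0.03,0.7],0]
    - [0.3,[0,0,0.7],0]
    - [0.3,[0,0,0.5],0]
    - [0.3,[0,0,0],0]
    - [0.3,[0,0,0],0]

```text
t: 8.15
tool_pos: [0.5317, -0.1467, 0.0741]
ee_rot: [2.667, 1.559, 0.85]
contact_force: [0.3, 0.1, -0.6]
grip_width: 0.701
```

```bash
python3 - <<'E'
from h import *
plan([.5197,-.1945,.074],[-.0407,-.1602])
E
```

```text
t 8.15 p [ 0.5317 -0.1467  0.0741] g 0.7011745458044263 F [ 0.2881  0.1411 -0.5846] q [-0.3214 -0.0684  1.8894  0.0115  1.3159 -0.0779]
axes x,y,z: [[0.008, 0.009, -1.0], [0.97, -0.244, 0.006], [-0.244, -0.97, -0.011]]
twist needed 0.13867531078447812 or -179.86132468921554
shift cm tool [-0.0416  0.0054  4.9231]
```

Emit:
apply_moves:
  rows:
    - [0.3,[0,0,-2],0]
    - [0.3,[0,0,-4],0]
    - [0.3,[-3,0,-4],0]
    - [0.3,[-5,0,-3],0]
    - [0.3,[-5,0,-2],0]
    - [0.3,[0,0,0],0]
    - [0.3,[0,0,0],0]

```text
t: 9.02
tool_pos: [0.5678, 0.0086, 0.2089]
ee_rot: [2.792, 1.559, 0.977]
contact_force: [-0.0, 0.3, -0.3]
grip_width: 0.699
```

```bash
cat > look.py <<'E'
from h import *
import sys
plan([.5197,-.1945,.074],[-.0407,-.1602])
c=cam("wrist"); im=robot.grab_frame("wrist")
best=max(comps(im,1500),key=lambda k:k[0]); print(best[0],best[1])
ys,xs=np.nonzero(best[2]); v0,v1,u0,u1=max(ys.min()-25,0),ys.max()+25,max(xs.min()-25,0),xs.max()+25
big=cv2.resize(im[v0:v1,u0:u1],None,fx=4,fy=4,interpolation=cv2.INTER_CUBIC)
cv2.imwrite(sys.argv[1],big[:600,:800]); print("crop origin",u0,v0,"x4")
E
python3 look.py pics/w4.png
```

```text
t 9.025 p [0.5678 0.0086 0.2089] g 0.6992830776799321 F [-0.0213  0.3098 -0.2622] q [-0.0351 -0.1154  1.7092  0.0103  1.5413  0.2091]
axes x,y,z: [[0.007, 0.01, -1.0], [0.97, -0.242, 0.004], [-0.242, -0.97, -0.011]]
twist needed 0.2501163113209313 or -179.74988368867906
shift cm tool [13.2536  0.1878 21.0217]Traceback (most recent call last):
  File "look.py", line 5, in <module>
    best=max(comps(im,1500),key=lambda k:k[0]); print(best[0],best[1])
ValueError: max() iterable argument is empty
```

Emit:
apply_moves:
  rows:
    - [0.3,[-2.5,0.1,5],0]
    - [0.3,[-1.5,0.1,5],0]
    - [0.3,[0,0,1],0]
    - [0.3,[0,0,0],0]
    - [0.3,[0,0,0],0]

```text
t: 9.7
tool_pos: [0.541, -0.101, 0.243]
ee_rot: [-2.872, 1.559, 1.595]
contact_force: [0.1, -0.2, 0.6]
grip_width: 0.697
```

```bash
cat >> look.py <<'E'
print("fit as UP on deck",fit(c,best[2],UP,[.52,-.19]),"2mm low",fit(c,best[2],[(r,z-.002) for r,z in UP],[.52,-.19]))
ct=cam("top")
for a,cc,m in comps(robot.grab_frame("top")):
    if 300<cc[0]<380 and 140<cc[1]<230: print("top",a,cc,fit(ct,m,[(r,z-.002) for r,z in UP],[.52,-.19]))
E
python3 look.py pics/w4.png
```

```text
t 9.7 p [ 0.541 -0.101  0.243] g 0.6966678143439322 F [ 0.0978 -0.2287  0.5787] q [-0.237  -0.158   1.6926  0.0115  1.6101  0.0084]
axes x,y,z: [[-0.0, 0.012, -1.0], [0.97, -0.243, -0.003], [-0.243, -0.97, -0.011]]
twist needed 0.21605849748549236 or -179.7839415025145
shift cm tool [16.7905  0.252   9.7803]
6229 [322.3225 266.969 ]
crop origin 257 195 x4
fit as UP on deck [ 0.5192 -0.1892] 2mm low [ 0.519  -0.1903]
top 381 [352.3596 197.1864] [ 0.5141 -0.2228]
```

View pics/w4.png

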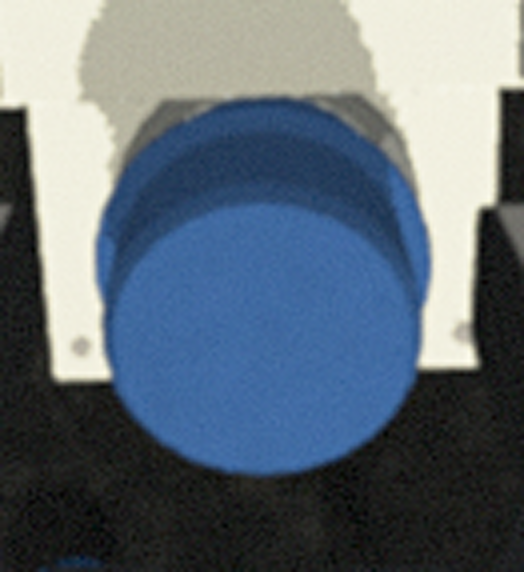

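The cup is straight, with its trailing flange just at the deck edge, and the fit puts it about 4.5–5 mm short. That makes the contact distance from TCP to cup centre about 44.5 mm. I'll re-engage for the last bit.

Emit:
apply_moves:
  rows:
    - [0.3,[5,0.1,0],0]
    - [0.3,[5,0.1,0],0]
    - [0.3,[4,0,0],0]
    - [0.3,[2,0,0],0]
    - [0.3,[0.5,0,0],0]
    - [0.3,[0,0,0],0]

```text
t: 10.55
tool_pos: [0.5441, -0.0949, 0.0734]
ee_rot: [-2.937, 1.559, 1.537]
contact_force: [-0.5, 0.4, 0.5]
grip_width: 0.699
```

```bash
python3 - <<'E'
from h import *
plan([.5197,-.1945,.074],[-.0407,-.1602])
E
```

```text
t 10.55 p [ 0.5441 -0.0949  0.0734] g 0.6991571100383789 F [-0.5378  0.3756  0.5003] q [-0.2251 -0.0615  1.8841  0.0123  1.3213  0.0105]
axes x,y,z: [[0.0, 0.012, -1.0], [0.972, -0.236, -0.002], [-0.236, -0.972, -0.012]]
twist needed 0.5794557698771828 or -179.42054423012283
shift cm tool [-0.1837 -0.0159 10.2522]
```

Next I'll advance 5.3 cm, which should stop just short of where the cup was left (TCP at 49 mm), and then read the pose.

Emit:
apply_moves:
  rows:
    - [0.3,[-0.05,0,1.5],0.4]
    - [0.3,[0,0,1.5],0]
    - [0.3,[0,0,1],0]
    - [0.3,[0,0,0.8],0]
    - [0.3,[0,0,0],0]
    - [0.3,[0,0,0],0]

```text
t: 11.3
tool_pos: [0.5327, -0.1459, 0.0764]
ee_rot: [2.998, 1.559, 1.18]
contact_force: [-0.5, 0.4, 0.2]
grip_width: 0.697
```

```bash
python3 - <<'E'
from h import *
plan([.5197,-.1945,.074],[-.0407,-.1602])
E
```

```text
t 11.3 p [ 0.5327 -0.1459  0.0764] g 0.6973240253836349 F [-0.5016  0.4269  0.1746] q [-0.3196 -0.0662  1.8833  0.012   1.3237 -0.0753]
axes x,y,z: [[0.004, 0.011, -1.0], [0.97, -0.245, 0.002], [-0.245, -0.97, -0.012]]
twist needed 0.09252863639734758 or -179.90747136360264
shift cm tool [ 0.1836 -0.0726  5.0363]
```

Emit:
apply_moves:
  rows:
    - [0.3,[0.1,0,0.3],0]
    - [0.3,[0,0,0.2],0]
    - [0.3,[0,0,0.1],0]
    - [0.3,[0,0,0],0]

```text
t: 11.8
tool_pos: [0.5315, -0.1509, 0.0754]
ee_rot: [3.009, 1.558, 1.192]
contact_force: [0.1, 2.5, 2.0]
grip_width: 0.702
```

```bash
python3 - <<'E'
from h import *
plan([.5197,-.1945,.074],[-.0407,-.1602])
E
```

```text
t 11.8 p [ 0.5315 -0.1509  0.0754] g 0.7020116620778665 F [0.053  2.4823 1.9968] q [-0.3294 -0.0648  1.8837  0.0132  1.322  -0.0867]
axes x,y,z: [[0.005, 0.012, -1.0], [0.97, -0.244, 0.002], [-0.244, -0.97, -0.013]]
twist needed 0.16005019747660462 or -179.8399498025234
shift cm tool [ 0.0822 -0.083   4.5217]
```

Emit:
apply_moves:
  rows:
    - [0.3,[0,0,0.15],0]
    - [0.3,[0,0,0],0]

```text
t: 12.05
tool_pos: [0.5312, -0.1523, 0.0754]
ee_rot: [3.005, 1.558, 1.188]
contact_force: [0.1, 1.9, 1.2]
grip_width: 0.7
```

```bash
python3 - <<'E'
from h import *
plan([.5197,-.1945,.074],[-.0407,-.1602])
E
```

```text
t 12.05 p [ 0.5312 -0.1523  0.0754] g 0.7002175945083549 F [0.0537 1.908  1.1829] q [-0.3322 -0.0646  1.8836  0.0132  1.322  -0.0896]
axes x,y,z: [[0.005, 0.012, -1.0], [0.97, -0.243, 0.002], [-0.243, -0.97, -0.013]]
twist needed 0.16905303224783075 or -179.83094696775217
shift cm tool [ 0.0836 -0.0855  4.3695]
```

Emit:
apply_moves:
  rows:
    - [0.3,[0,0,-2],0]
    - [0.3,[0,0,-3],0]
    - [0.3,[-4,0,-1.5],0]
    - [0.3,[-6,0,0],0]
    - [0.3,[-6,0,0],0]
    - [0.3,[0,0,1],0]
    - [0.3,[0,0,0],0]
    - [0.3,[0,0,0],0]

```text
t: 13.05
tool_pos: [0.544, -0.0931, 0.2379]
ee_rot: [-2.935, 1.559, 1.532]
contact_force: [-0.2, -0.5, 0.1]
grip_width: 0.702
```

```bash
python3 look.py pics/w5.png; python3 - <<'E'
from h import *
a=cv2.resize(cv2.imread("pics/w5.png"),(400,440))
b=cv2.resize(robot.grab_frame("scene")[175:240,335:405],None,fx=5.7,fy=440/65,interpolation=cv2.INTER_CUBIC)
cv2.imwrite("pics/c5.png",np.hstack([a,b]))
E
```

```text
t 13.05 p [ 0.544  -0.0931  0.2379] g 0.7018600594669336 F [-0.2074 -0.4997  0.1448] q [-0.2218 -0.1541  1.6974  0.0114  1.6004  0.0234]
axes x,y,z: [[0.0, 0.012, -1.0], [0.97, -0.242, -0.002], [-0.242, -0.97, -0.011]]
twist needed 0.2218121232577472 or -179.77818787674227
shift cm tool [16.2665  0.1407 10.6064]
6645 [322.1087 277.7157]
crop origin 256 203 x4
fit as UP on deck [ 0.5191 -0.1924] 2mm low [ 0.5188 -0.1935]
top 551 [350.4011 196.4247] [ 0.5161 -0.2169]
```

View pics/c5.png

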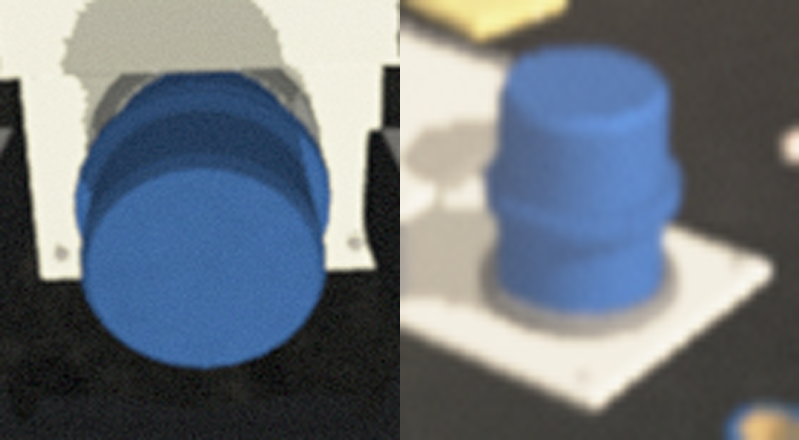

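I suspect part of the lower cup shows in this mask behind the upper flange and biases the fit. I'll move forward over the cup so the view is nearly plumb, and fit its top face separately.

Emit:
apply_moves:
  rows:
    - [0.3,[0,0.1,4.5],-0.2]
    - [0.3,[0,0,4],0]
    - [0.3,[0,0,2.5],0]
    - [0.3,[0,0,0],0]
    - [0.3,[0,0,0],0]

```text
t: 13.82
tool_pos: [0.5175, -0.2018, 0.2332]
ee_rot: [-2.612, 1.556, 1.86]
contact_force: [-0.3, 0.3, -1.3]
grip_width: 0.7
```

```bash
cat > look2.py <<'E'
from h import *
import sys
plan([.5197,-.1945,.074],[-.0407,-.1602])
c=cam("wrist"); im=robot.grab_frame("wrist"); raw=im.copy(); cv2.imwrite("pics/raw_"+sys.argv[1],raw)
best=max(comps(im,1500),key=lambda k:k[0]); m=best[2]; x=fit(c,m,[(r,z-.002) for r,z in UP],[.52,-.19]); print(best[0],best[1],"sil fit",x)
v=im[...,0].astype(np.uint8); th,_=cv2.threshold(v[m>0].reshape(-1,1),0,255,cv2.THRESH_OTSU)
n,l,s,_=cv2.connectedComponentsWithStats(((v>th)&(m>0)).astype(np.uint8)); k=1+np.argmax(s[1:,4]); f=(l==k).astype(np.uint8)
f=cv2.morphologyEx(f,cv2.MORPH_OPEN,np.ones((7,7))); xt=fit(c,f,[(.046,.110)],[.52,-.19]); print("top face",th,s[k],xt)
d=np.array([-.2462,-.9692]);nn=np.array([.9692,-.2462]);L=np.array([.5197,-.1945])
for q in(x,xt): print("vs L: along",(q-L)@d*1e3,"lateral",(q-L)@nn*1e3)
S=4; big=cv2.resize(raw,None,fx=S,fy=S,interpolation=cv2.INTER_CUBIC)
for (X,r,z,col) in((L,.054,.058,(0,255,255)),(xt,.054,.064,(0,0,255)),(xt,.046,.110,(255,255,255))):
    cv2.polylines(big,[((proj(c,circ(*X,r,z))+.5)*S).round().astype(np.int32)],True,col,1)
u,w=(np.array(best[1])*S).astype(int); cv2.imwrite("pics/"+sys.argv[1],big[max(w-290,0):w+290,u-290:u+290])
E
python3 look2.py w6.png
```

```text
t 13.825 p [ 0.5175 -0.2018  0.2332] g 0.7002441635144364 F [-0.2579  0.2699 -1.2791] q [-0.4235 -0.1402  1.6925  0.0109  1.5987 -0.183 ]
axes x,y,z: [[-0.004, 0.014, -1.0], [0.971, -0.238, -0.007], [-0.238, -0.971, -0.012]]
twist needed 0.48686658197907284 or -179.5131334180209
shift cm tool [15.9274  0.1545 -0.5679]
7244 [322.4941 188.5632] sil fit [ 0.5186 -0.1953]
top face 136.0 [ 280  154   88   84 5702] [ 0.5182 -0.1968]
vs L: along 1.0207209505974473 lateral -0.8601233909950422
vs L: along 2.6431452435153573 lateral -0.8721295672580247
```

View pics/w6.png

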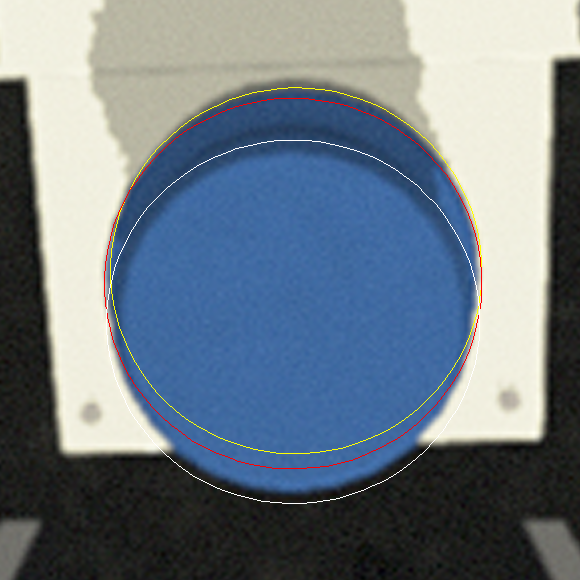

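```bash
python3 - <<'E'
from h import *
im=cv2.imread("pics/raw_w6.png"); c=cam("wrist")
for u in (316,322,328): print(u,im[134:160,u-2:u+3].mean(1).round().astype(int)[:,0].tolist(), im[134:160,u-2:u+3].mean(1).round().astype(int)[:,2].tolist())
print("left/right row 190",im[188:193,264:290].mean(0).round().astype(int)[:,0].tolist(),im[188:193,352:372].mean(0).round().astype(int)[:,0].tolist())
d=np.array([-.2462,-.9692]);L=np.array([.5197,-.1945])
for nm,r,z in(("low rim",.054,.058),("low bot",.054,.052),("up top flange",.054,.064),("up wall base",.046,.064),("top face",.046,.110)):
    for o in(0,.002): print(nm,o,"rear row",proj(c,[*(L+d*o-d*r),z])[0],"front",proj(c,[*(L+d*o+d*r),z])[0])
# top face boundary
v=im[...,0].astype(float); g=cv2.GaussianBlur(v,(0,0),1)
col=g[:,318:327].mean(1); print("face rear edge",148+np.argmax(np.diff(col[148:185])),"front edge",220+np.argmin(np.diff(col[220:270])))
print(col[150:172].round().astype(int).tolist())
E
```

```text
316 [162, 158, 132, 106, 98, 103, 111, 120, 122, 118, 118, 117, 115, 105, 95, 95, 103, 110, 110, 112, 128, 152, 163, 166, 163, 162] [184, 179, 147, 113, 91, 66, 45, 46, 50, 45, 47, 47, 46, 42, 39, 40, 42, 45, 43, 43, 50, 60, 65, 66, 64, 63]
322 [159, 139, 107, 100, 105, 113, 117, 122, 122, 120, 116, 114, 108, 97, 93, 100, 109, 109, 108, 124, 145, 161, 164, 163, 163, 165] [181, 156, 116, 100, 78, 52, 44, 48, 49, 48, 44, 44, 43, 40, 39, 40, 44, 43, 42, 49, 59, 64, 65, 63, 65, 66]
328 [163, 145, 120, 101, 103, 109, 116, 123, 123, 119, 119, 117, 112, 103, 93, 96, 104, 109, 109, 111, 129, 151, 163, 161, 160, 163] [184, 164, 133, 106, 85, 58, 44, 50, 48, 48, 47, 47, 44, 42, 36, 40, 40, 45, 44, 44, 50, 61, 67, 64, 63, 65]
left/right row 190 [225, 223, 223, 223, 223, 223, 224, 223, 225, 225, 224, 209, 166, 129, 114, 119, 136, 154, 160, 161, 161, 161, 161, 161, 161, 161] [164, 163, 164, 163, 164, 163, 160, 162, 163, 162, 162, 161, 156, 141, 132, 136, 165, 206, 225, 225]
low rim 0 rear row [323.6631 137.4256] front [322.6308 228.9189]
low rim 0.002 rear row [323.6422 139.2756] front [322.6133 230.4655]
low bot 0 rear row [323.6369 137.2792] front [322.6241 227.2486]
low bot 0.002 rear row [323.6164 139.0956] front [322.6069 228.7719]
up top flange 0 rear row [323.6904 137.5775] front [322.6377 230.6472]
up top flange 0.002 rear row [323.669  139.4624] front [322.6199 232.2179]
up wall base 0 rear row [323.6055 145.0772] front [322.7093 224.3135]
up wall base 0.002 rear row [323.5845 146.9357] front [322.6913 225.9046]
top face 0 rear row [323.8384 147.7267] front [322.7833 239.0019]
top face 0.002 rear row [323.8133 149.894 ] front [322.7624 240.8114]
face rear edge 153 front edge 238
[105, 109, 114, 125, 140, 154, 161, 163, 163, 163, 162, 162, 162, 162, 161, 161, 161, 162, 163, 163, 163, 163]
```

The flange fit and the top-face fit disagree by about 1.4 mm along the slide. A side view, with the tool turned 90°, will compare the two flange edges directly.

Emit:
apply_moves:
  rows:
    - [0.3,[0,0,0],-10.6]
    - [0.3,[0,0,0],-10.6]
    - [0.3,[0,0,0],-10.6]
    - [0.3,[0,0,0],-10.6]
    - [0.3,[0,0,0],-10.6]
    - [0.3,[0,0,0],-10.6]
    - [0.3,[0,0,0],-10.6]
    - [0.3,[0,0,0],-10.6]
    - [0.3,[0,0,-5],-3]
    - [0.3,[1,0,-5],0]
    - [0.3,[2,0,-2],0]
    - [0.3,[0,0,0],0]

```text
t: 15.38
tool_pos: [0.4023, -0.1574, 0.2023]
ee_rot: [2.129, 1.555, 1.885]
contact_force: [0.3, 0.6, 1.1]
grip_width: 0.699
```

```bash
python3 - <<'E'
from h import *
plan([.5197,-.1945,.074],[-.0407,-.1602])
c=cam("wrist"); im=robot.grab_frame("wrist"); cv2.imwrite("pics/raw_s.png",im)
n=np.array([.9692,-.2462]);L=np.array([.5197,-.1945])
u,v=proj(c,[*L,.062])[0]; print(u,v)
for a,cc,m in comps(im,500): print(a,cc)
big=cv2.resize(im,None,fx=5,fy=5,interpolation=cv2.INTER_CUBIC)
u,v=int(u*5),int(v*5); cr=big[max(v-300,0):v+300,u-350:u+350]
cv2.imwrite("pics/s1.png",cv2.convertScaleAbs(cr,alpha=1.3))
E
```

```text
t 15.375 p [ 0.4023 -0.1574  0.2023] g 0.6990287214675165 F [0.3114 0.5813 1.1004] q [-0.44   -0.4214  1.966   0.0118  1.608  -1.7667]
axes x,y,z: [[-0.005, 0.015, -1.0], [0.241, 0.97, 0.014], [0.97, -0.241, -0.009]]
twist needed 90.28905055447433 or -89.71094944552567
shift cm tool [12.7093 -0.9398 12.4018]
311.3595082858493 301.51225877681605
911 [167.067  224.5005]
6816 [309.9519 298.626 ]
```

View pics/s1.png

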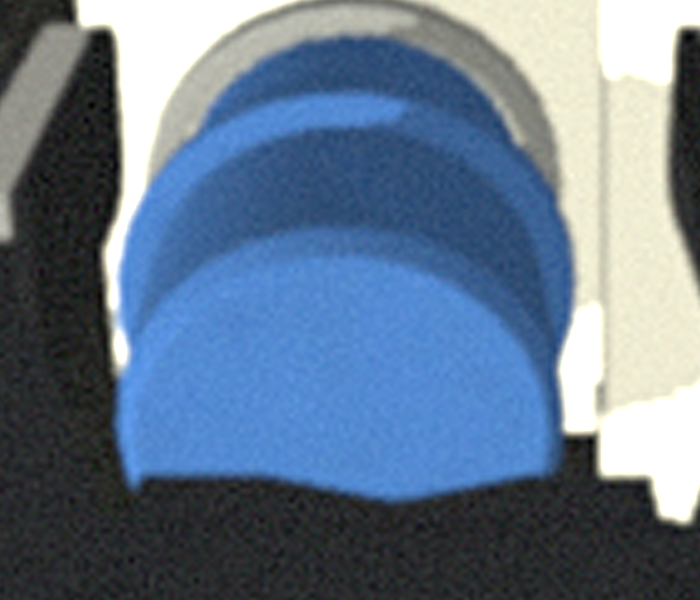

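The side view shows one flange band, with x = 120–573 in the crop. The lower cup's wall, x about 205–510, and the nest ring, x about 150–555, show behind it. I'll compare these with the model numerically.

```bash
python3 - <<'E'
from h import *
im=cv2.imread("pics/raw_s.png"); c=cam("wrist"); m=blue(im)
n=np.array([.9692,-.2462]);d=np.array([-.2462,-.9692]);L=np.array([.5197,-.1945])
def ext(rings,off,row,lat=0):
    X=L+d*off+n*lat; q=np.vstack([proj(c,circ(*X,r,z)) for r,z in rings]).astype(np.float32)
    H=(cv2.convexHull(q)*16).astype(np.int32); M=np.zeros((400*4,640*4),np.uint8); cv2.fillPoly(M,[H//4],1); x=np.nonzero(M[row*4+2])[0]; return (x.min()/4,x.max()/4) if len(x) else None
g=im[...,2].astype(float)
def obs(row):  # red-channel half crossing at subpixel
    r=cv2.GaussianBlur(g,(0,0),.7)[row]; xs=np.nonzero(m[row,240:380])[0]+240; a,b=xs.min(),xs.max(); out=[]
    for k,s in((a,-1),(b,1)):
        lo=r[k-4*s]; hi=r[k+4*s]; t=(lo+hi)/2; w=[k+i*s for i in range(-4,5)]; v=[r[j] for j in w]
        i=next((i for i in range(8) if (v[i]-t)*(v[i+1]-t)<=0),4); out.append(w[i]+s*(t-v[i])/(v[i+1]-v[i]+1e-9)+.5)
    return np.array(out)
v0=301.5-60
for nm,rings,rows in(("lower wall",[(.046,.006),(.046,.050)],(252,255,258,261)),("flanges",[(.054,.058),(.054,.064)],(278,284,290,296,302))):
    for row in rows:
        o=obs(row); p0=ext(rings,0,row); p1=ext(rings,.002,row); mid=lambda q:(q[0]+q[1])/2
        print(nm,row,"obs",o,"pred0",p0,"offset mm",2*(mid(o)-mid(p0))/(mid(p1)-mid(p0)))
E
```

```text
lower wall 252 obs [296.1742 327.3895] pred0 (np.float64(289.25), np.float64(334.75)) offset mm 0.29085325669742207
lower wall 255 obs [291.2125 332.9182] pred0 (np.float64(285.75), np.float64(338.0)) offset mm -0.2538091580395303
lower wall 258 obs [287.1151 336.2696] pred0 (np.float64(283.5), np.float64(340.25)) offset mm 0.243552069676601
lower wall 261 obs [284.5043 339.0187] pred0 (np.float64(281.5), np.float64(342.25)) offset mm 0.15134677035681912
flanges 278 obs [270.6579 352.0719] pred0 (np.float64(270.5), np.float64(352.0)) offset mm -0.13129093458337593
flanges 284 obs [268.2807 353.8064] pred0 (np.float64(268.0), np.float64(354.75)) offset mm 0.3787902532606365
flanges 290 obs [266.1761 355.675 ] pred0 (np.float64(266.0), np.float64(356.5)) offset mm 0.37077515065720945
flanges 296 obs [265.7213 356.1374] pred0 (np.float64(265.0), np.float64(357.5)) offset mm 0.3664784993335551
flanges 302 obs [266.3456 355.9065] pred0 (np.float64(265.0), np.float64(357.5)) offset mm 0.15256635359401116
```

The side view agrees. The lower wall sits +0.1 mm and the flange pair +0.3 mm along the slide, and the band is no wider than a single flange, so the rims aren't staggered. The arm is clear, so I'm handing in.

```bash
python3 - <<'E'
from bench import robot
print(robot.finish_job())
E
```

```text
the job is handed in; nothing more can be done
None
```

I slid the blue upper cup along the deck with two spread fingertips above its flange until it sat mouth-down on the lower cup. I then backed the arm clear and handed in at about 15.5 s of the 46 s allowed. The push took two strokes: one to about 5 mm short, a measurement, then a short final push.

**Last checks:**
- **Side view:** the two flanges look like one band, no wider than a single flange. They sit about 0.3 mm along the slide from target, against about 0.1 mm for the lower cup's wall. No tilt shows, and the lower cup stands upright in its nest.
- **Disagreement:** the near-overhead fits put the upper cup 1.0 mm (outline) to 2.6 mm (top face) past the measured lower-rim centre, and 0.9 mm to one side. I trusted the side view because it compares the two cups directly. The sideways offset was not checked a second time.
- **Forces:** the readings between moves stayed under about 3 N.
- **Bystanders:** the arm's path kept clear of the bottle, timer and tape, but I took no separate final picture of them.

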